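# Unlock the storage case and hold the key turned

## Task

Lift the small amber jar off the lock of the black storage case and stand it upright in the middle of the cork mat. Then take the key from its wooden stand, push it fully home into the keyhole in the lid, working it past the sticky pins with a little wiggling, and turn it a quarter turn clockwise (seen from above) to its stop. The lock is sprung: finish while still gripping the key and holding it turned; leave everything else where it is.

Things in the scene. Friction and masses are not known exactly. Their poses are not given: they have to be found in the camera images.
- case: (All sizes in mm.) Fixed storage case, black with a yellow lid 200 (x) x 260 (y), top 110 above the table; a steel lock plate 50 x 50 is flush in the lid, 45 towards -x (near side) of its centre. Origin: centre of its underside; x points away from the robot at yaw 0.
- keyhole (a point): Centre of the keyhole on the top face of the lock plate, 110 above the table, axes as the case's (z up). The keyhole is 17 long along x and 8 wide along y, through the 6 thick plate; under it lies the turning plug with a slot 16 x 6.5, 30 deep. Three spring pins in one end of the slot, 12, 19 and 26 below the plate's top, stand 3 into it and stick.
- plug (a joint): Plug angle, rad: 0 at the start, grows clockwise seen from above, hard stop at 1.571; a spring (0.08 N m/rad, 0.02 N m friction) turns it back. Each pin takes 4 N sideways to force back: expect 5 to 20 N of push on the key in all. The key turns only when within 4 of fully home, and is captive while turned. It has 0.1 rad of play in the slot: turn it a little over a quarter.
- key: Key, upright in its stand, 60 g. Origin: blade tip (lowest point), z up. Steel blade 14 wide (x) x 5 thick (y), z 0 to 26, its lowest 9 tapering to 6 x 2; neck 6 across to z 36; round collar 16 across, z 36 to 44; black head 32 (x) x 10 (y), z 44 to 80: grip its flat sides facing +y and -y. Fits the keyhole either way round, its x along the keyhole's x.
- key_collar (a point): Centre of the underside of the key's collar, 36 above the key's tip. Fully home, the collar rests on the lock plate, so this point lies at keyhole.
- key_stand: Fixed wooden block 60 x 50 x 45 high with an upright slot 16 (x) x 7 (y) and 42 deep that holds the key; origin: centre of its underside. The key's collar rests on its top; the key's tip stands 9 above the table. Left or right of the case.
- jar: Small closed amber glass jar with a brass cap, 54 across, 75 high, about 0.2 kg, standing upright on the lid over the keyhole. Origin: centre of its underside.
- mat: Fixed square cork mat 130 x 130 x 4 lying on the table on the other side of the case from the key stand. Origin: centre of its underside.
- tape_roll: Bystander, leave alone: paper tape roll lying flat, 60 across, 18 high, on the far part of the case lid. Origin: centre of its underside.
- spray_can: Bystander, leave alone: grey spray can, 58 across, 150 high, standing at the left. Origin: centre of its underside.
- flask: Bystander, leave alone: blue drinking flask, 68 across, 180 high, standing at the right. Origin: centre of its underside.
- carton: Bystander, leave alone: cardboard carton 60 x 90 x 70, far left. Origin: centre of its underside.
- big_jar: Bystander, leave alone: clear glass jar with brass cap and paper label, 72 across, 100 high, far right. Origin: centre of its underside.
- screwdriver: Bystander, leave alone: screwdriver lying flat on the near right part of the table. Origin: centre of its underside.
- padlock: Bystander, leave alone: brass padlock lying flat, 22 high, near left. Origin: centre of its underside.

How it is judged:
By the outcome, as a careful person would: the job done as asked, in the order asked, and still so for the second after the job is handed in, while the arm keeps its last pose, push and grip.
It also fails if it takes over 67 s, if anything falls off the work surface, if the arm or the gripper's body presses on something with over 40 N, if the wrist force passes 120 N, or if a joint passes its speed limit or range.

## Robot

A 7-joint arm with a two-finger parallel gripper is mounted at the origin on the work surface. World frame = base frame: x ahead of the robot, y to its left, z up, the work surface at z = 0. Lengths are in mm, angles in rad, forces in N, time in s.
With the tool pointing down it reaches from about 350 to 900 mm from the base axis. Payload 8.1 kg.
Tool frame: the origin (TCP) lies at the centre of the arm's flange, where the gripper is bolted on; the fingertips stand 178 mm ahead of it and the grasp point (between the pads) lies bot.grip_point_offset ahead of it (bot.grip_point_offset is the distance from the TCP to the grasp point, in mm); z points along the fingers, y is the direction in which the jaws open and shut (so a half turn about z gives the same grasp; the last joint's range is limited). The gripper opens to 92 mm and grips with 3 to 60 N. Pads are 19 mm wide; open, the fingers measure 130 mm over their backs; the gripper's body (75 mm by 190 mm) begins 47 mm behind the grasp point.
Start: joints at [-1.439, 0.434, 0.025, 1.573, -0.012, 1.134, -0.075], TCP at [145.429, 607.851, 404.742] pointing down, gripper open.
Joint ranges: [-2.62, 2.62], [-0.44, 2.09], [-1.27, 1.32], [0.08, 2.57], [-1.32, 4.46], [0.12, 2], [-2.74, 2.74]. Speed limits (rad/s): [2.22, 2.22, 3.01, 3.01, 3.14, 3.14, 3.14].

## Interface

Orientations are given as a unit quaternion [w, x, y, z].
In Python, from plant import bot, hand, solver, cams, job, sensors gives the robot as it stands. The module is installed in compiled form; this text tells all that it offers. Calls block until the motion is done:
- bot.reach(position, orientation): joint-space move of the TCP to a pose.
- bot.move_l(position, rot=None, velocity=150, f_stop=None): straight line of the TCP; rot=None keeps the orientation; velocity is the mean speed in mm/s. With f_stop (N) it stops when the force on the tool has changed by that much, and returns True; else False.
- bot.move_j(angles): joint-space move.
- hand.grip(opening): finger opening in mm; the grip force is fixed at half the most; returns when the fingers have stopped.
- bot.pause(seconds).
- solver.inverse_kinematics(position, orientation): joint angles nearest the present ones, or None.
- cams.get_image(name): name is "side" or "top"; returns a dict with "frame" (400x640x3 uint8, red, green, blue), "range_z" (400x640 float32, mm along the optical axis (not along the pixel's ray), 0 where there is no reading), "fovy" (degrees; the focal length in pixels is half the picture's height over the tangent of half this angle, whatever the lens; pixels are square), "cx", "cy" (the principal point, pixels), "camera_from_world" (4x4, takes a point from world to camera coordinates). Camera axes: x right, y up, looking along -z (the intrinsics and any distortion apply to the point x, -y, -z); pixel columns grow to the right and rows downward; lengths in mm; the calibration is good to about 2 mm. A picture is of the moment at which its call begins.
A pose or a line that the arm cannot do raises bot.Unreachable and nothing moves.
- job.sign_off(): hands the job in, once; it reports no verdict.
Readings, each from a call of its own:
- sensors.get_clock(): time.
- sensors.get_joint_pos(): joint angles.
- sensors.get_joint_vel(): joint speeds.
- sensors.get_effort(): joint torques, N m.
- sensors.get_position(): TCP position.
- sensors.get_eef_rot(): TCP orientation.
- sensors.get_contact_force(): force on the tool from outside, world axes, zero at the start.
- sensors.get_moment(): the same for the moment, N m.
- sensors.get_width(): finger opening in mm.
Only numpy, scipy, OpenCV 4.12 (cv2) and the standard library are available. Lean on these libraries where they do the work, as an engineer would, in place of code of your own. Each camera call takes 0.05 s, during which the arm holds its last target.

## Working session

There is one attempt and no reset: what is moved stays moved. The work goes in short steps, each a Python script; the robot and the scene stay as the last script left them, time stands still between calls to the robot, and variables do not carry over. Pictures are saved under pics/ and viewed, and the job is handed in when it is done.

```bash
mkdir -p pics; ls; python3 - <<'E'
from plant import bot, hand, solver, cams, job, sensors
import cv2, numpy as np
for n in ("side","top"):
    d=cams.get_image(n); cv2.imwrite(f"pics/{n}0.png",d["frame"][:,:,::-1])
    np.savez(f"{n}0.npz",**d)
    print(n,d["fovy"],d["cx"],d["cy"],[k for k in d]); print(np.round(d["camera_from_world"],3).tolist())
print(sensors.get_clock(),bot.grip_point_offset,sensors.get_eef_rot(),sensors.get_position(),sensors.get_width(),sensors.get_contact_force())
E
```

```text
pics
side 52.589992411606055 312.21823852686987 194.9756339994675 ['frame', 'range_z', 'fovy', 'cx', 'cy', 'camera_from_world']
[[0.728, -0.685, -0.023, -374.236], [0.393, 0.39, 0.833, -291.581], [-0.562, -0.615, 0.553, -1003.859], [0.0, 0.0, 0.0, 1.0]]
top 48.97760936975394 315.95058433790564 197.80752738360357 ['frame', 'range_z', 'fovy', 'cx', 'cy', 'camera_from_world']
[[-0.005, -1.0, 0.014, 0.997], [0.998, -0.004, 0.063, -534.464], [-0.063, 0.015, 0.998, -1397.166], [0.0, 0.0, 0.0, 1.0]]
0.1 159.20000000000002 [-1.73532649e-05  1.17164872e-01  9.93112223e-01 -7.10093333e-04] [145.38058095 607.64423941 404.02353318] 92.00801351279542 [ 0.37583822 -0.38892225 -0.35498357]
```

View images.

View pics/top0.png

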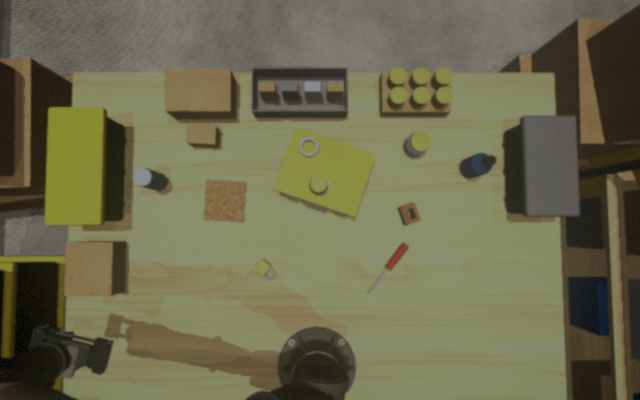

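View pics/side0.png

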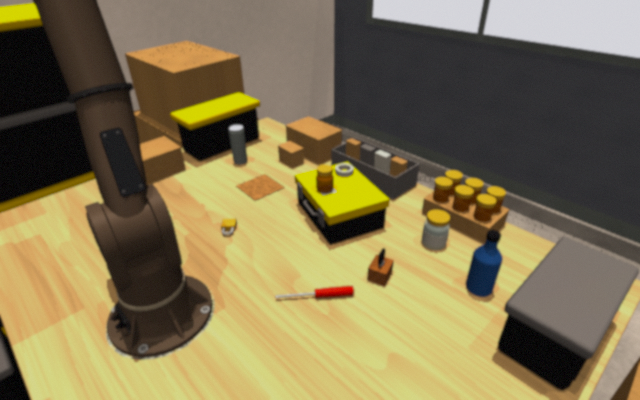

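```bash
cat > h.py <<'E'
import numpy as np, cv2
def cloud(d):
    f=200/np.tan(np.radians(float(d["fovy"]))/2)
    Z=d["range_z"].astype(float); v,u=np.mgrid[0:400,0:640]
    P=np.stack([(u-d["cx"])/f*Z,-(v-d["cy"])/f*Z,-Z,np.ones_like(Z)],-1)
    W=P@np.linalg.inv(d["camera_from_world"]).T
    W[Z==0]=np.nan
    return W[...,:3]
def proj(d,p):
    f=200/np.tan(np.radians(float(d["fovy"]))/2)
    c=d["camera_from_world"]@np.append(p,1); return d["cx"]+f*c[0]/-c[2], d["cy"]-f*c[1]/-c[2]
E
python3 - <<'E'
from h import *
for n,crops in (("top",[(200,110,250,130)]),("side",[(220,130,200,160)])):
    d=dict(np.load(n+"0.npz")); W=cloud(d)
    for x,y,w,h in crops:
        cv2.imwrite(f"pics/{n}0c.png",cv2.resize(d["frame"][y:y+h,x:x+w,::-1],None,fx=3.2,fy=3.2,interpolation=cv2.INTER_CUBIC))
    np.set_printoptions(precision=1,suppress=True)
    if n=="top":
        for nm,(u,v) in dict(lid=(340,190),jar=(319,184),mat=(225,200),stand=(403,215),key=(410,213),table=(340,260),table2=(150,250),t3=(480,250)).items(): print(nm,W[v,u])
    else:
        for nm,(u,v) in dict(lid=(350,200),jar=(325,172),mat=(262,187),stand=(380,272),key=(381,255),table=(220,260)).items(): print(nm,W[v,u])
E
```

```text
lid [551.5 -72.1 115.4]
jar [563.2  -7.6 185. ]
mat [529.4 293.6   1.7]
stand [ 477.3 -275.5   44.6]
key [ 482.8 -291.8   70.8]
table [333.7 -78.4  -1.8]
table2 [369.3 533.    0.6]
t3 [ 363.3 -535.4   -3. ]
lid [ 575.3 -102.7  108.8]
jar [551.4 -21.8 181.9]
mat [527.7 280.3   4.9]
stand [ 458.3 -315.7   43.1]
key [ 471.  -304.9   86.5]
table [209.4  62.2  -1.6]
```

```bash
python3 - <<'E'
from h import *
np.set_printoptions(precision=1,suppress=True)
for n in ("top","side"):
    d=dict(np.load(n+"0.npz")); W=cloud(d); 
    hsv=cv2.cvtColor(d["frame"],cv2.COLOR_RGB2HSV)
    z=W[...,2]
    def rect(m,nm):
        c=cv2.connectedComponentsWithStats(m.astype(np.uint8))
        k=1+np.argmax(c[2][1:,4]); m=c[1]==k
        p=W[m]; r=cv2.minAreaRect(p[:,:2].astype(np.float32)); print(n,nm,len(p),"mean",p.mean(0),"rect",np.array(r[0]),np.array(r[1]),r[2],"zmed",np.median(p[:,2]))
        return m
    near=(abs(W[...,1])<400)&(W[...,0]>300)&(W[...,0]<850)
    rect(near&(abs(z-110)<8)&(abs(W[...,1])<200)&(W[...,0]<760),"lid")
    rect(near&(z>170)&(z<195)&(abs(W[...,1])<150)&(W[...,0]<720),"jartop")
    rect(near&(z>30)&(z<60)&(W[...,1]<-150)&(W[...,1]>-330)&(W[...,0]<600),"stand")
    rect(near&(z>70)&(z<110)&(W[...,1]<-150)&(W[...,1]>-330)&(W[...,0]<600),"keyhead")
    mm=near&(hsv[...,0]<15)&(hsv[...,1]>90)&(z<15)&(W[...,1]>120)
    rect(mm,"mat")
    rect(near&(z>118)&(z<145)&(abs(W[...,1])<150)&(W[...,0]>640),"tape")
E
```

```text
top lid 5064 mean [605.7 -28.7 110.4] rect [607.5 -24.7] [260.5 204.4] 71.10475158691406 zmed 110.38282934552763
top jartop 222 mean [565.4  -3.9 185.3] rect [566.   -4.8] [45.6 45.8] 89.13074493408203 zmed 185.28814846242858
top stand 272 mean [ 483.4 -293.1   44.7] rect [ 483.8 -295.7] [60.  52.9] 18.062816619873047 zmed 44.89722058826908
top keyhead 43 mean [ 483.8 -293.8   85.5] rect [ 484. -295.] [30.1  9.3] 17.986942291259766 zmed 87.41310947622901Traceback (most recent call last):
  File "<stdin>", line 18, in <module>
  File "<stdin>", line 9, in rect
    return _wrapfunc(a, 'argmax', axis=axis, out=out, **kwds)
    return bound(*args, **kwds)
ValueError: attempt to get argmax of an empty sequence
```

View pics/top0c.png

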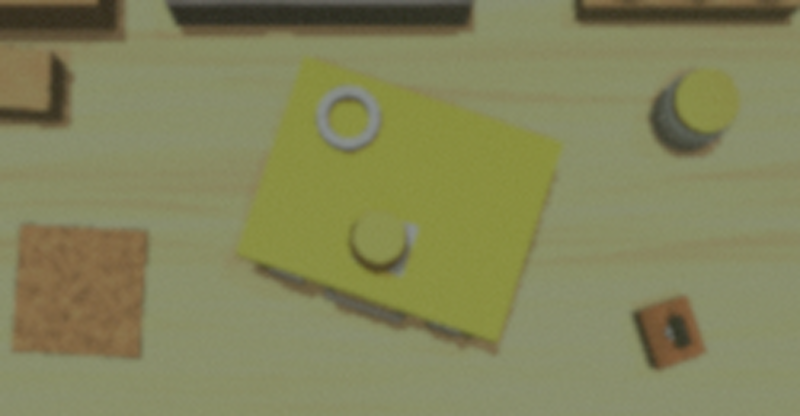

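View pics/side0c.png

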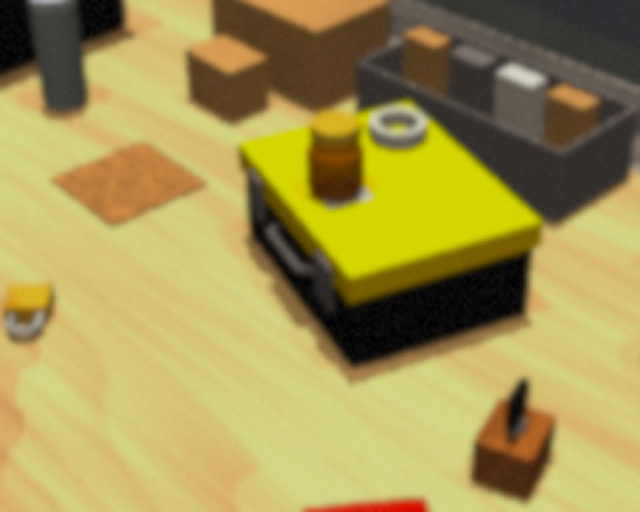

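```bash
python3 - <<'E'
from h import *
np.set_printoptions(precision=1,suppress=True)
for n,(x0,x1,y0,y1),ref in (("top",(190,260,170,232),(225,200)),("side",(228,292,165,206),(262,187))):
    d=dict(np.load(n+"0.npz")); W=cloud(d)
    lab=cv2.cvtColor(d["frame"],cv2.COLOR_RGB2LAB).astype(float)
    c=lab[ref[1]-6:ref[1]+7,ref[0]-6:ref[0]+7].reshape(-1,3).mean(0); b=lab[y0,x0]
    m=np.zeros((400,640),bool)
    s=(slice(y0,y1),slice(x0,x1))
    m[s]=np.linalg.norm(lab[s]-c,axis=-1)<np.linalg.norm(lab[s]-b,axis=-1)
    # ray to plane z=4
    f=200/np.tan(np.radians(float(d["fovy"]))/2)
    v,u=np.nonzero(m); T=np.linalg.inv(d["camera_from_world"])
    dr=np.stack([(u-d["cx"])/f,-(v-d["cy"])/f,-np.ones(len(u))],-1)@T[:3,:3].T; o=T[:3,3]
    P=o+dr*((4-o[2])/dr[:,2])[:,None]
    print(n,len(u),P.mean(0),cv2.minAreaRect(P[:,:2].astype(np.float32)))
d=dict(np.load("side0.npz"));W=cloud(d);z=W[...,2]
def rect(m,nm):
    p=W[m];print(nm,len(p),p.mean(0),cv2.minAreaRect(p[:,:2].astype(np.float32)))
box=lambda x0,x1,y0,y1,z0,z1:(W[...,0]>x0)&(W[...,0]<x1)&(W[...,1]>y0)&(W[...,1]<y1)&(z>z0)&(z<z1)
rect(box(470,760,-190,140,105,115),"lid")
rect(box(520,620,-60,60,178,190),"jartop")
rect(box(420,540,-350,-240,41,48),"stand")
rect(box(420,540,-350,-240,70,95),"key")
d=dict(np.load("top0.npz"));W=cloud(d);z=W[...,2]
rect(box(470,760,-190,140,105,115),"lid")
rect(box(470,760,-190,140,120,140),"tape")
from plant import solver,bot,sensors
def q(psi):
    a=np.radians(psi+90)/2; return [0,np.cos(a),np.sin(a),0]
L=bot.grip_point_offset
for p,zz in (((565,-5),150),((529,294),44),((484,-295),75),((565,-8),140)):
    for psi in (108,71,-27,-72,-109,-207): print(p,psi,solver.inverse_kinematics([*p,zz+L],q(psi)))
E
```

```text
top 1625 [527.9 294.3   4. ] ((528.3556518554688, 293.8086242675781), (132.8502960205078, 131.1171112060547), 86.8748779296875)
side 753 [529.6 296.7   4. ] ((540.5421142578125, 325.39825439453125), (246.7270050048828, 234.06842041015625), 44.400604248046875)
lid 2422 [592.3 -56.  110.8] ((608.8388061523438, -26.393218994140625), (265.8498840332031, 204.7577362060547), 71.40898132324219)
jartop 134 [561.8  -9.9 184.9] ((564.185302734375, -7.729429244995117), (44.05068588256836, 46.96567153930664), 12.120905876159668)
stand 263 [ 478.6 -301.3   45.5] ((483.7228698730469, -298.4479064941406), (65.22518920898438, 50.88517379760742), 19.416240692138672)
key 60 [ 479. -301.   84.] ((481.95941162109375, -298.58795166015625), (32.00261688232422, 10.465856552124023), 17.109392166137695)
lid 4829 [607.9 -26.7 110.3] ((608.1144409179688, -24.581268310546875), (260.4122314453125, 203.10926818847656), 71.33192443847656)
tape 186 [675.2  22.1 127.7] ((623.17919921875, 13.4207763671875), (167.6093292236328, 109.3055648803711), 34.33036422729492)
(565, -5) 108 [-0.4  0.5  0.5  1.9 -0.3  0.9  2.1]
(
[... 493 characters left out ...]
  1.9 -1.   1.1 -1.6]
(529, 294) -207 [-0.5  0.6 -0.2  1.8  0.1  0.7  1.9]
(484, -295) 108 [ 0.2  0.6  0.4  1.9 -0.3  0.7  2.6]
(484, -295) 71 [-0.1  0.7  0.8  1.9 -0.7  0.8  2.3]
(484, -295) -27 [-0.2  0.8  1.1  2.  -0.9  1.   0.9]
(484, -295) -72 [-0.2  0.8  1.1  2.  -0.9  1.   0.1]
(484, -295) -109 [-0.2  0.8  1.1  2.  -0.9  1.  -0.6]
(484, -295) -207 [-0.2  0.8  1.1  2.  -0.9  1.  -2.3]
(565, -8) 108 [-0.4  0.5  0.5  1.9 -0.3  0.9  2.1]
(565, -8) 71 [-0.5  0.5  0.5  1.9 -0.3  0.9  1.5]
(565, -8) -27 [-0.6  0.5  0.7  1.9 -0.4  0.9 -0.1]
(565, -8) -72 [-0.6  0.6  0.8  1.9 -0.5  0.9 -0.8]
(565, -8) -109 [-0.8  0.7  1.2  1.9 -0.8  1.  -1.2]
(565, -8) -207 [-0.2  0.5  0.2  1.9 -0.1  0.8  2.7]
```

```bash
cat >> h.py <<'E'
def q(psi):
    a=np.radians(psi+90)/2; return [0,np.cos(a),np.sin(a),0]
E
python3 - <<'E'
from plant import bot, hand, solver, cams, job, sensors
from h import *
np.set_printoptions(precision=2,suppress=True)
L=bot.grip_point_offset
bot.reach([565,-6,260+L],q(71)); print(sensors.get_clock(),sensors.get_position(),sensors.get_joint_pos())
print(bot.move_l([565,-6,152+L],f_stop=10))
print(sensors.get_position(), sensors.get_contact_force(),sensors.get_clock())
hand.grip(45); print(sensors.get_width(), sensors.get_contact_force(),sensors.get_clock())
d=cams.get_image("side"); cv2.imwrite("pics/s1.png",d["frame"][:,:,::-1])
E
```

```text
2.725 [565.13  -4.93 419.04] [-0.6   0.37  0.71  1.74 -0.26  1.13  1.43]
False
[565.37  -6.08 311.9 ] [ 0.27 -0.13 -0.07] 3.5917
52.20427240500815 [-0.78  0.46  1.82] 4.2917
```

View pics/s1.png

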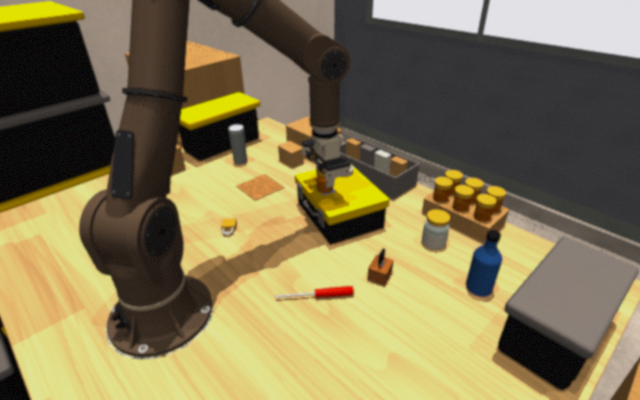

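```bash
python3 - <<'E'
from plant import bot, hand, solver, cams, job, sensors
from h import *
np.set_printoptions(precision=2,suppress=True)
L=bot.grip_point_offset
bot.move_l([565,-6,205+L]); print(sensors.get_width(),sensors.get_contact_force())
bot.move_l([528.5,295,205+L],rot=q(90),velocity=200)
bot.move_l([528.5,295,60+L],velocity=150)
print(sensors.get_position(),sensors.get_clock())
r=bot.move_l([528.5,295,42+L],velocity=30,f_stop=5)
print(r,sensors.get_position(),sensors.get_contact_force(),sensors.get_clock())
hand.grip(80); print(sensors.get_width())
bot.move_l([528.5,295,150+L],velocity=200)
bot.reach([470,-150,300+L],q(100))
print(sensors.get_position(),sensors.get_joint_pos(),sensors.get_clock())
for n in ("side","top"):
    d=cams.get_image(n); cv2.imwrite(f"pics/{n}2.png",d["frame"][:,:,::-1]); np.savez(f"{n}2.npz",**d)
E
```

```text
53.01069171265312 [ 0.37  0.22 -2.34]
[528.97 295.08 220.08] 7.625
True [528.57 295.1  205.01] [-0.64 -1.28  4.95] 8.1167
79.96725234174285
[ 470.58 -148.79  458.75] [-0.46  0.2   0.8   1.85 -0.15  1.16  2.14] 11.175
```

View pics/side2.png

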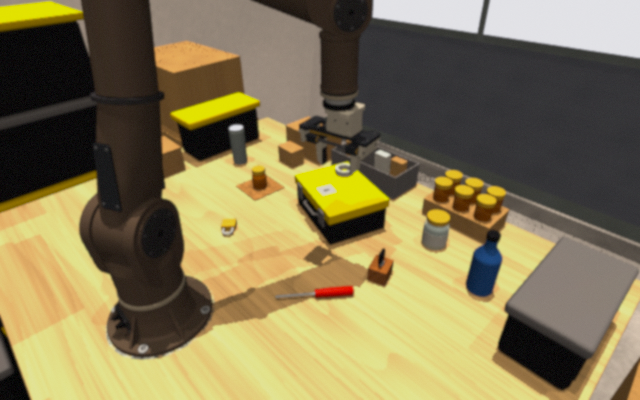

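View pics/top2.png

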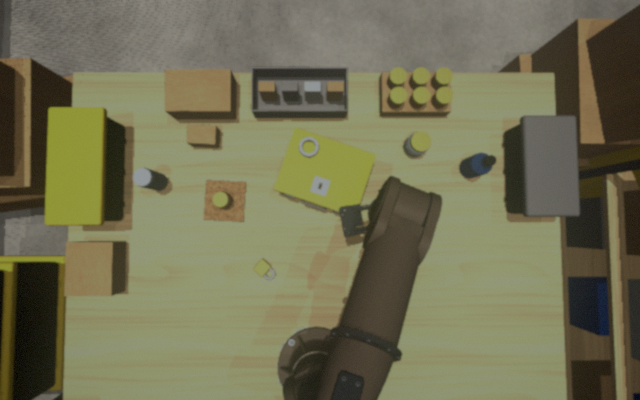

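```bash
python3 - <<'E'
from h import *
np.set_printoptions(precision=1,suppress=True)
def ray(d,u,v,z):
    f=200/np.tan(np.radians(float(d["fovy"]))/2); T=np.linalg.inv(d["camera_from_world"])
    dr=np.stack([(u-d["cx"])/f,-(v-d["cy"])/f,-np.ones(np.shape(u))],-1)@T[:3,:3].T; o=T[:3,3]
    return o+dr*((z-o[2])/dr[...,2])[...,None]
for n,c in (("top",(320,186)),("side",(326,190))):
    d=dict(np.load(n+"2.npz")); fr=d["frame"]
    x,y=c; cv2.imwrite(f"pics/{n}2k.png",cv2.resize(fr[y-20:y+20,x-24:x+24,::-1],None,fx=14,fy=14,interpolation=cv2.INTER_NEAREST))
    hsv=cv2.cvtColor(fr,cv2.COLOR_RGB2HSV)
    s=(slice(y-20,y+20),slice(x-24,x+24))
    sat=hsv[...,1].astype(float)
    m=np.zeros((400,640),np.uint8); m[s]=(sat[s]<110)
    k=cv2.connectedComponentsWithStats(m); i=1+np.argmax(k[2][1:,4]); m=(k[1]==i)
    m=cv2.morphologyEx(m.astype(np.uint8),cv2.MORPH_CLOSE,np.ones((5,5)))
    v,u=np.nonzero(m); P=ray(d,u.astype(float),v.astype(float),110.)
    print(n,"plate",len(u),u.mean(),v.mean(),P.mean(0),cv2.minAreaRect(P[:,:2].astype(np.float32)))
    g=cv2.cvtColor(fr,cv2.COLOR_RGB2GRAY).astype(float)
    e=cv2.erode(m,np.ones((3,3))); bright=np.percentile(g[e>0],75)
    w=np.where(e>0,np.clip(bright-10-g,0,None),0); v,u=np.mgrid[0:400,0:640]
    uc,vc=(w*u).sum()/w.sum(),(w*v).sum()/w.sum(); print(" hole",uc,vc,ray(d,np.array(uc),np.array(vc),110.))
    # jar cap
    W=cloud(d); mm=(abs(W[...,0]-528)<60)&(abs(W[...,1]-295)<60)&(W[...,2]>70)&(W[...,2]<90)
    p=W[mm]; print(" cap",p.mean(0),cv2.minAreaRect(p[:,:2].astype(np.float32)))
E
```

```text
top plate 340 319.8058823529412 185.58235294117648 [565.5 -11.7 110. ] ((565.4535522460938, -11.66030502319336), (55.31320571899414, 55.48705291748047), 71.29320526123047)
 hole 319.76656626506025 185.65813253012047 [565.2 -11.6 110. ]
 cap [528.7 295.4  79.1] ((529.5996704101562, 295.708251953125), (46.858673095703125, 45.68367004394531), 1.8851827383041382)
side plate 139 326.1294964028777 189.42446043165467 [565.1 -12.4 110. ] ((565.8047485351562, -12.541828155517578), (49.93242263793945, 49.31308364868164), 72.55789947509766)
 hole 325.89830508474574 189.68361581920905 [563.5 -13.  110. ]
 cap [524.7 289.1  78.6] ((526.8809814453125, 291.64801025390625), (47.895599365234375, 43.37675476074219), 50.33624267578125)
```

View pics/top2k.png

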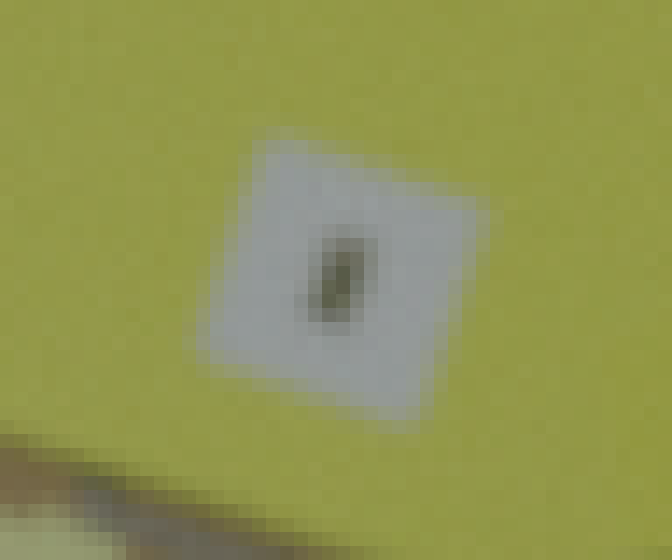

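View pics/side2k.png

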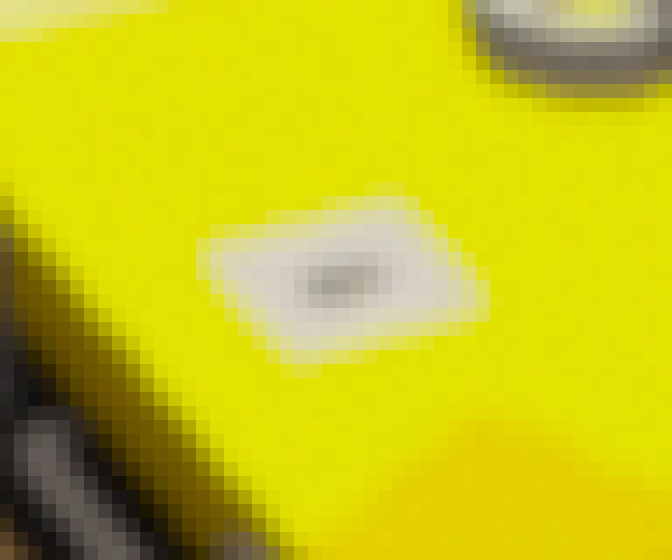

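```bash
python3 - <<'E'
from plant import bot, hand, solver, cams, job, sensors
from h import *
np.set_printoptions(precision=2,suppress=True)
L=bot.grip_point_offset
bot.reach([483.6,-296,150+L],q(108.2)); hand.grip(40); print(sensors.get_position(),sensors.get_eef_rot(),sensors.get_joint_pos())
print(bot.move_l([483.6,-296,75+L],velocity=80,f_stop=8))
print(sensors.get_position(), sensors.get_contact_force(),sensors.get_moment())
hand.grip(5); bot.pause(.2); print(sensors.get_width(),sensors.get_position(), sensors.get_contact_force(),sensors.get_moment(),sensors.get_clock())
d=cams.get_image("side"); cv2.imwrite("pics/s3.png",cv2.resize(d["frame"][200:320,310:470,::-1],None,fx=5,fy=5))
E
```

```text
[ 483.53 -296.06  309.14] [-0.   -0.16  0.99  0.  ] [ 0.04  0.48  0.58  1.87 -0.33  0.89  2.67]
False
[ 483.79 -296.19  234.64] [-0.55  0.55 -0.19] [ 0.09  0.01 -0.02]
10.07953094227697 [ 483.7  -296.23  234.31] [ 0.92 -0.98  0.52] [-0.37 -0.18 -0.01] 14.8167
```

View pics/s3.png

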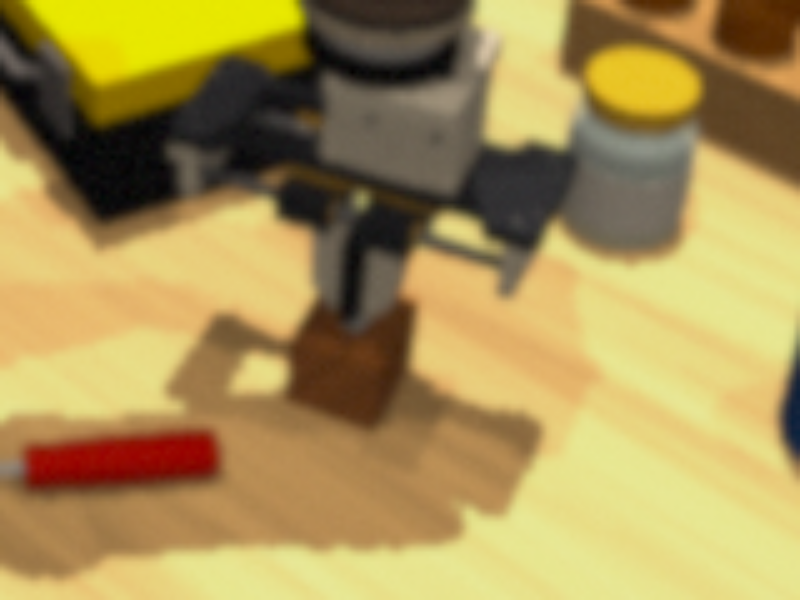

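```bash
python3 - <<'E'
from plant import bot, hand, solver, cams, job, sensors
from h import *
np.set_printoptions(precision=2,suppress=True)
L=bot.grip_point_offset
bot.move_l([483.6,-296,125+L],velocity=70); print(sensors.get_contact_force(),sensors.get_width())
bot.move_l([483.6,-296,215+L],velocity=150)
bot.move_l([565.3,-11.9,215+L],rot=q(71.3),velocity=180)
bot.move_l([565.3,-11.9,190+L],velocity=60)
bot.pause(.2)
print(sensors.get_position(),sensors.get_eef_rot(),sensors.get_joint_pos(),sensors.get_contact_force(),sensors.get_moment(),sensors.get_width(),sensors.get_clock())
for n in ("side","top"):
    d=cams.get_image(n); np.savez(f"{n}4.npz",**d); cv2.imwrite(f"pics/{n}4.png",d["frame"][:,:,::-1])
d=np.load("side4.npz");cv2.imwrite("pics/s4.png",cv2.resize(d["frame"][130:230,260:400,::-1],None,fx=5.6,fy=5.6,interpolation=cv2.INTER_CUBIC))
E
```

```text
[-0.66  0.91  0.03] 9.887344214400006
[565.44 -11.92 349.5 ] [0.   0.16 0.99 0.  ] [-0.55  0.44  0.67  1.83 -0.32  0.98  1.5 ] [-0.06 -0.05 -0.21] [-0.01 -0.02  0.06] 9.886849194111823 19.0417
```

View pics/s4.png

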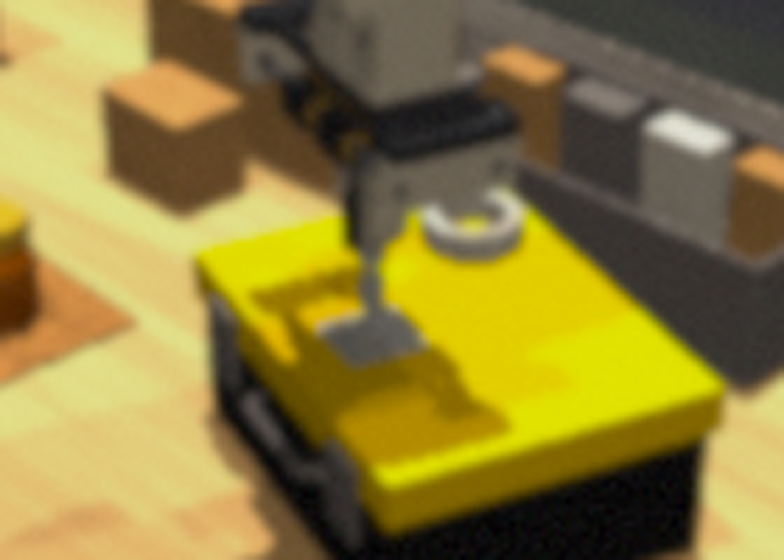

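```bash
python3 - <<'E'
from plant import bot, hand, solver, cams, job, sensors
from h import *
np.set_printoptions(precision=2,suppress=True)
L=bot.grip_point_offset
for z in (180,174,169,165):
    r=bot.move_l([565.3,-11.9,z+L],velocity=25,f_stop=4)
    bot.pause(.1)
    print(z,r,sensors.get_position()-np.array([0,0,L]),sensors.get_contact_force(),sensors.get_moment(),sensors.get_width(),sensors.get_clock())
    if r: break
E
```

```text
180 False [565.36 -11.94 180.06] [ 0.28 -0.13  0.4 ] [-0.03 -0.01  0.03] 9.92286086327807 19.7917
174 False [565.32 -11.92 174.01] [ 0.3   0.58 -1.36] [-0.06 -0.01  0.  ] 9.718457814260818 20.2833
169 False [565.31 -11.92 169.  ] [-0.67 -0.28 -0.37] [-0.04 -0.02 -0.02] 9.616976590769696 20.7333
165 False [565.29 -11.92 164.97] [-0.53  0.25 -0.87] [-0.02 -0.02  0.05] 9.85998239114241 21.1417
```

```bash
cat > ins.py <<'E'
from plant import bot, hand, solver, cams, job, sensors
from h import *
np.set_printoptions(precision=2,suppress=True)
L=bot.grip_point_offset
c=np.array([565.3,-11.9]); th=np.radians(-18.7); ex=np.array([np.cos(th),np.sin(th)]); ey=np.array([-ex[1],ex[0]])
def st(tag): print(tag,(sensors.get_position()-np.array([0,0,L])),sensors.get_contact_force(),sensors.get_moment(),round(sensors.get_width(),2),sensors.get_clock())
E
python3 - <<'E'
from ins import *
z=165.; k=0
while z>139.5 and sensors.get_clock()<38:
    s=(-1)**k; k+=1
    z=max(z-2,139.5)
    p=c+ex*0.5*s+ey*0.3*s
    r=bot.move_l([*p,z+L],rot=q(71.3+1.5*s),velocity=20,f_stop=16)
    st((z,r))
    if r:
        z=min(sensors.get_position()[2]-L,z+2)+0.
        if k>25: break
E
```

```text
(163.0, False) [565.86 -11.79 162.97] [ 0.71 -0.48 -1.29] [ 0.05  0.02 -0.01] 9.52 21.3917
(161.0, False) [564.88 -12.   161.15] [ 0.29 -0.67  0.35] [-0.02 -0.15 -0.04] 10.43 21.6583
(159.0, False) [565.77 -11.77 158.96] [0.35 0.09 0.03] [-0.06  0.07  0.01] 9.89 21.925
(157.0, False) [565.01 -12.05 157.2 ] [ 1.51 -0.7  -1.29] [-0.09 -0.46 -0.02] 10.03 22.1917
(155.0, False) [565.63 -11.77 154.86] [ 0.11  0.71 -0.49] [0.04 0.11 0.02] 9.88 22.4583
(153.0, False) [565.04 -11.98 153.26] [1.1  1.02 0.77] [ 0.04 -0.43  0.03] 10.0 22.725
(151.0, False) [565.65 -11.76 150.79] [ 0.04  1.43 -1.3 ] [0.05 0.02 0.02] 10.07 22.9917
(149.0, False) [565.04 -11.97 149.26] [ 2.07 -0.02  2.16] [ 0.05 -0.43 -0.01] 9.98 23.2583
(147.0, False) [565.61 -11.83 146.9 ] [-0.3  -0.03  1.81] [ 0.07  0.2  -0.04] 9.78 23.525
(145.0, False) [565.08 -12.   145.3 ] [ 1.05 -0.17  2.14] [ 0.03 -0.33 -0.04] 9.5 23.7917
(143.0, False) [565.62 -11.82 142.86] [-0.9   1.02  2.31] [0.04 0.24 0.  ] 9.67 24.0583
(141.0, False) [565.11 -11.96 141.35] [1.11 0.44 3.91] [ 0.15 -0.2   0.  ] 10.05 24.325
(139.5, False) [565.66 -11.92 139.91] [-2.88  0.89  9.99] [0.2  0.71 0.02] 9.56 24.575
```

```bash
python3 - <<'E'
from ins import *
bot.move_l([*c,140+L],rot=q(71.3),velocity=20); st("ctr")
r=bot.move_l([*c,136+L],velocity=15,f_stop=20); bot.pause(.2); st(r)
d=cams.get_image("side"); np.savez("side5.npz",**d)
cv2.imwrite("pics/s5.png",cv2.resize(d["frame"][140:220,270:390,::-1],None,fx=6.6,fy=6.6,interpolation=cv2.INTER_CUBIC))
E
```

```text
ctr [565.35 -11.77 139.99] [0.38 1.06 3.05] [ 0.21 -0.13 -0.02] 9.74 24.825
True [565.4  -11.94 139.89] [-2.08  0.98  7.9 ] [ 0.1   0.39 -0.06] 9.72 25.2333
```

View pics/s5.png

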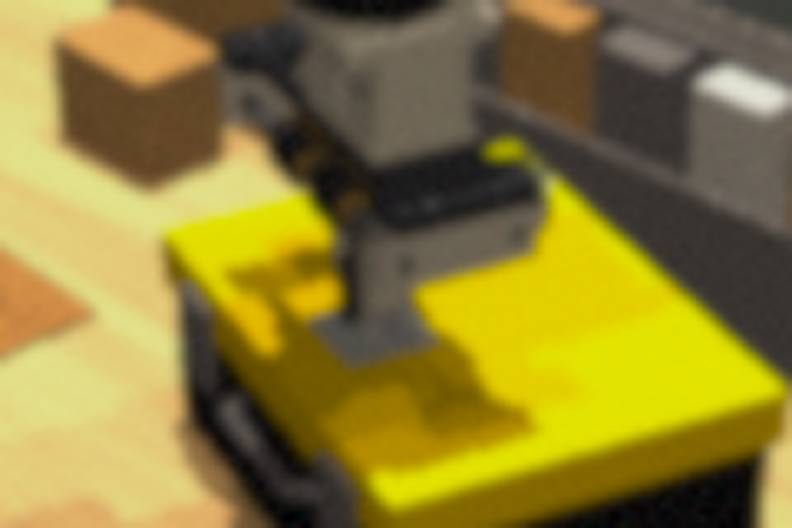

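```bash
python3 - <<'E'
from ins import *
p=c.copy(); psi=71.3
for k in range(4):
    psi-=12
    t=sensors.get_clock()
    r=bot.move_l([*p,139.5+L],rot=q(psi),velocity=20,f_stop=30)
    bot.pause(.1)
    F=np.mean([sensors.get_contact_force() for _ in range(5)],0)
    st((psi,r)); print(F, p, sensors.get_clock()-t)
    p=p+np.clip(F[:2]*0.08,-.3,.3)
    if r: break
np.save("p.npy",np.append(p,psi))
E
```

```text
(59.3, False) [565.39 -11.85 139.89] [-1.    1.3   7.28] [ 0.3   0.28 -0.01] 10.02 25.7417
[-1.    1.3   7.28] [565.3 -11.9] 0.45840000000000103
(47.3, False) [565.28 -11.89 139.87] [-0.83  0.9   7.89] [0.09 0.33 0.01] 9.97 26.2
[-0.83  0.9   7.89] [565.22 -11.8 ] 0.4582999999999977
(35.3, False) [565.26 -11.79 139.9 ] [-1.29  0.67  8.02] [ 0.12  0.32 -0.01] 9.73 26.6583
[-1.29  0.67  8.02] [565.15 -11.72] 0.45830000000000126
(23.299999999999997, False) [565.24 -11.73 139.9 ] [-0.46  0.2   7.83] [ 0.1   0.24 -0.  ] 9.81 27.1167
[-0.46  0.2   7.83] [565.05 -11.67] 0.45840000000000103
```

```bash
python3 - <<'E'
from ins import *
print(np.mean([sensors.get_moment() for _ in range(5)],0), sensors.get_eef_rot(), sensors.get_effort())
for n,(x,y,w,h) in dict(side=(280,150,100,66),top=(270,140,100,80)).items():
    d=cams.get_image(n); np.savez(n+"6.npz",**d)
    cv2.imwrite(f"pics/{n}6.png",cv2.resize(d["frame"][y:y+h,x:x+w,::-1],None,fx=7,fy=7,interpolation=cv2.INTER_CUBIC))
    m=[]
for i in range(6): bot.pause(.03); m.append(sensors.get_moment()[2])
print(m)
E
```

```text
[ 0.1   0.24 -0.  ] [0.   0.55 0.84 0.  ] [  0.32 -53.04  13.23 -22.06   0.08  -0.33  -0.03]
[np.float64(0.03474649359974631), np.float64(-0.05570090890677305), np.float64(0.035373375201779814), np.float64(0.012634281372776515), np.float64(0.0531544406785219), np.float64(0.006941694706228468)]
```

View pics/side6.png

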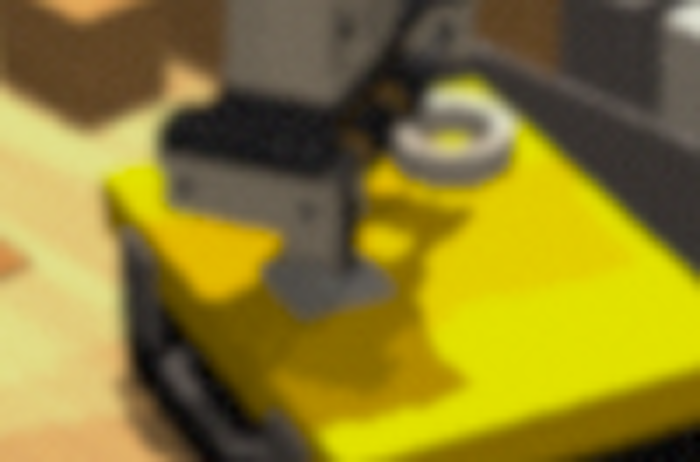

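View pics/top6.png

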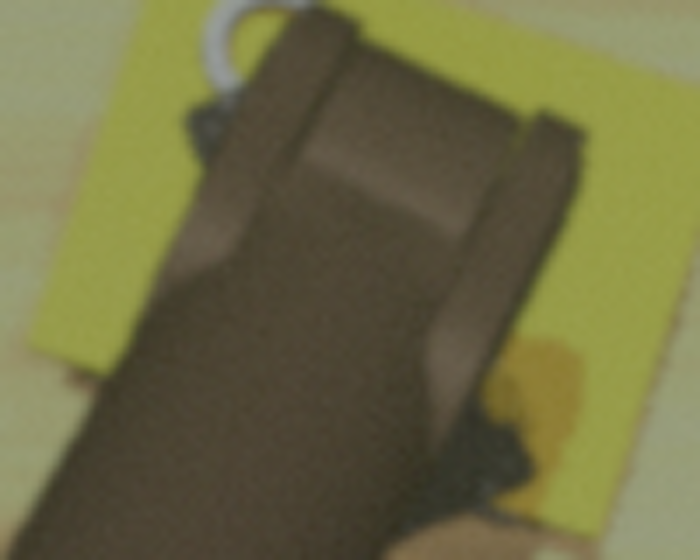

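```bash
python3 - <<'E'
from ins import *
x=np.load("p.npy"); p=x[:2]; psi=x[2]
def avg(n=12):
    A=[]
    for _ in range(n): bot.pause(.02); A.append(np.r_[sensors.get_contact_force(),sensors.get_moment()])
    return np.mean(A,0)
for psi in (12,0,-10,-18.7,-23,-26):
    r=bot.move_l([*p,139.5+L],rot=q(psi),velocity=20,f_stop=30)
    F=avg(); e=sensors.get_eef_rot()
    print(psi,r,F,"psi act",np.degrees(2*np.arctan2(e[2],e[1]))-90,sensors.get_position()-[0,0,L],round(sensors.get_width(),2),sensors.get_clock(),sensors.get_joint_pos()[6])
    p=p+np.clip(F[:2]*0.08,-.3,.3)
    if r: break
np.save("p.npy",np.append(p,psi))
E
```

```text
12 False [-0.39  1.11  7.    0.18  0.13  0.05] psi act 12.031673054085047 [565.25 -11.68 139.93] 9.86 27.9667 0.7119726499200966
0 False [ 0.24  0.74  6.77  0.15 -0.07  0.07] psi act 0.03305899857210193 [565.36 -11.6  139.94] 9.92 28.525 0.5460506571274569
-10 False [ 0.42  0.95  6.45  0.12 -0.06  0.06] psi act -9.963228264578802 [565.39 -11.54 139.93] 9.93 29.05 0.4078668839517691
-18.7 False [ 0.3   0.99  6.63  0.07 -0.05  0.06] psi act -18.66341451070548 [565.4  -11.51 139.94] 9.65 29.55 0.28745811626543377
-23 False [ 0.49  0.74  6.35  0.05 -0.05  0.06] psi act -22.97166747477283 [565.43 -11.47 139.94] 10.29 30.0 0.22767408740762932
-26 False [ 0.45  0.33  6.65 -0.01 -0.02  0.12] psi act -25.980465375155703 [565.45 -11.47 139.94] 9.71 30.45 0.18583576112632577
```

```bash
python3 - <<'E'
from ins import *
x=np.load("p.npy"); p=x[:2]; psi=x[2]
def avg(n=15):
    A=[]
    for _ in range(n): bot.pause(.02); A.append(np.r_[sensors.get_contact_force(),sensors.get_moment(),sensors.get_width()])
    return np.mean(A,0)
print(avg())
for psi in (-28,-30,-32):
    r=bot.move_l([*p,139.5+L],rot=q(psi),velocity=20,f_stop=30)
    F=avg(); print(psi,r,F,sensors.get_clock())
    if r or F[5]>.3: break
np.save("p.npy",np.append(p,psi))
d=cams.get_image("side"); np.savez("side7.npz",**d)
cv2.imwrite("pics/side7.png",cv2.resize(d["frame"][150:216,280:380,::-1],None,fx=7,fy=7,interpolation=cv2.INTER_CUBIC))
E
```

```text
[ 0.2   0.56  6.36 -0.03 -0.05  0.12  9.8 ]
-28 False [ 0.36  0.22  6.72 -0.04 -0.01  0.2   9.83] 31.2
-30 False [ 0.14  0.13  6.77 -0.09  0.04  0.33  9.86] 31.7
```

View pics/side7.png

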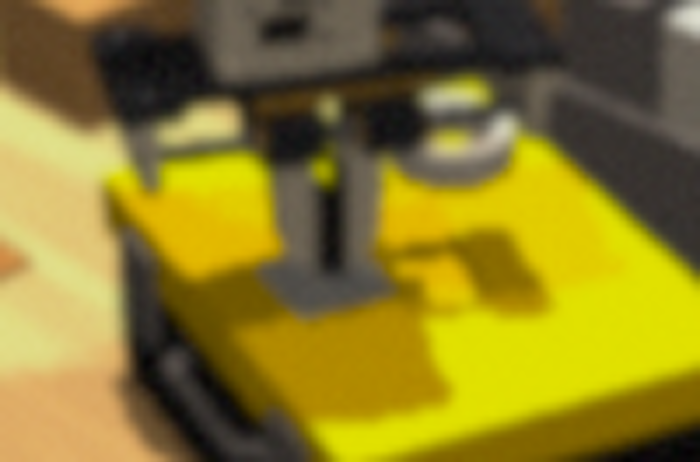

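```bash
python3 - <<'E'
from ins import *
def avg(n=15):
    A=[]
    for _ in range(n): bot.pause(.02); A.append(np.r_[sensors.get_contact_force(),sensors.get_moment(),sensors.get_width()])
    return np.mean(A,0)
bot.pause(.5); print(avg()); bot.pause(.5); print(avg(),sensors.get_clock())
d=cams.get_image("side"); cv2.imwrite("pics/side8.png",d["frame"][:,:,::-1])
W=cloud(cams.get_image("top")); mm=(abs(W[...,0]-528)<60)&(abs(W[...,1]-295)<60)&(W[...,2]>70)&(W[...,2]<90)
print(cv2.minAreaRect(W[mm][:,:2].astype(np.float32)))
E
```

```text
[-0.27  0.24  6.93 -0.09  0.02  0.32  9.86]
[-0.1   0.15  6.83 -0.11  0.03  0.34  9.75] 33.25
((528.3980712890625, 295.3454895019531), (46.5297737121582, 46.4831657409668), 55.25086975097656)
```

View pics/side8.png

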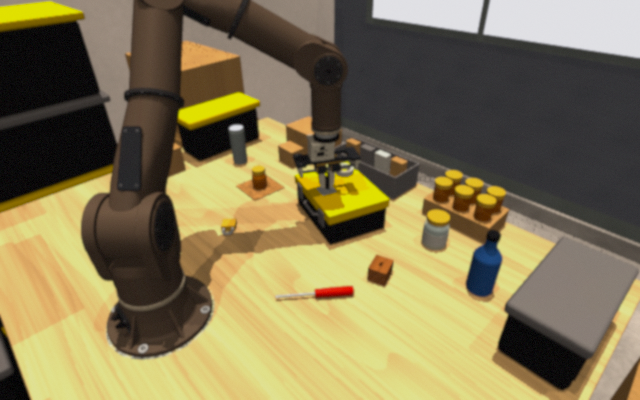

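The hold is stable: the moment stays at 0.33 N m and the push at 7 N. In the picture the jar stands on the mat at (259,178), the stand at (380,270) is empty, and the bystanders are where they were. I'm handing it in.

```bash
python3 - <<'E'
from ins import *
job.sign_off(); st("end")
E
```

```text
the job is handed in; nothing more can be done
the job is handed in; nothing more can be done
```

The job is handed in, at about 33 s on the robot's clock. The key is home and turned to its stop, and the gripper is still holding it there.

- **Jar:** It stands upright on the cork mat. The last top-camera reading put it at (528.4, 295.3), within about 1 mm of the mat centre measured from the same camera.
- **Insertion:** I wiggled the key down to a firm stop at a grasp height of 139.9 mm, against 140.2 predicted for fully home. The push stayed below about 4 N until that stop, less than the 5–20 N expected. I took the key as home because the height matched and the side picture showed the head low on the plate.
- **Turn:** The gripper turned about 101° clockwise. The moment rose from 0.06 N m to 0.33 N m over the last few degrees, more than the spring and friction account for (about 0.15 N m), so the plug is at its stop. I could not see the plug angle directly. Early in the turn the moment read close to zero, lower than expected, and I put that down to sensor noise.
- **Final hold:** Over the last 1.5 s before sign-off, the moment held at 0.32–0.34 N m, the downward push at about 7 N and the finger opening at about 9.8 mm. That shows no slip.
- **Rest of the scene:** Everything else looked unmoved in the last side picture. The reading I tried after sign-off was refused, so there is no check after that point.

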